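# Set the cap-feed gap of a bench capper with a feeler gauge

### The arm

A 6-joint arm with a two-finger parallel gripper is mounted at the origin on the work surface. World frame = base frame: x ahead of the robot, y to its left, z up, the work surface at z = 0. Lengths are in m, angles in rad, forces in N, time in s.
With the tool pointing down it reaches from about 0.4 to 0.825 m from the base axis. Payload 7 kg.
Tool frame: the origin (TCP) lies between the finger pads; the fingertips stand 11 mm ahead of it and the grasp point (between the pads) lies 8 mm behind it; z points along the fingers, y is the direction in which the jaws open and shut (so a half turn about z gives the same grasp; the last joint's range is limited). The gripper opens to 85 mm and grips with 20 to 120 N. Pads are 22 mm wide; open, the fingers measure 114 mm over their backs; the gripper's body (76 mm by 85 mm) begins 54 mm behind the grasp point. The pads swing forward as they close: fully open they stand 13 mm farther back than shut.
Start: joints at [-1.022, 0.359, 0.012, 0, -1.224, -0.288], TCP at [0.174, -0.652, 0.242] pointing down, gripper open.
Joint ranges: [-3.07, 3.07], [-1.43, 2.12], [-1.02, 1.25], [-3.03, 1.67], [-3.05, -0], [-3.03, 3.03]. Speed limits (rad/s): [2.39, 2.39, 3.01, 3.14, 3.14, 3.14].

### API

Orientations are given as a unit quaternion [w, x, y, z].
In Python, from workcell import get_state, capture, camera_params, sign_off gives the robot as it stands.
- The arm moves only by the tool carry_out, never from a script. Its argument "increments" is one flat list of numbers, 6 for each row, row after row: the shift along the tool's x, y, z in units of 0.4 m (1.0 is 0.4 m), then the turn, a rotation vector about the tool's x, y, z in units of 45 degrees (1.0 is 45 degrees). A call has 1 to 20 rows; each row is the pose to reach, as a shift and turn from the pose commanded when the call began, along the tool's axes at that moment; what a row does not reach only later rows make up. A row lasts 1/12 s, in which the tool goes at most 41.7 mm and 7.16 degrees, less where a joint would pass 70% of its speed; a pose out of reach is approached as far as the arm can. A call with a number of a shift or a turn outside -1 to 1 is refused whole. A call with a gripper value outside its range is refused whole. "fingers" is the closure, from 0 (fully open) to 1 (shut), set as the call begins (left out, the last holds). The fingers move at their own pace and stop on an object; the grip force is fixed at half the most. Time passes only in rows, so rows that repeat a pose let the fingers close. It gives the time, the measured TCP pose, the force and the opening at its end, in the units of the state.
- get_state(): the state, without advancing time (a new reading comes with each control period).
- capture(name): name is "side" or "top" or "wrist"; returns (picture, depth): 400x640x3 uint8, red, green, blue; 400x640 float32, m along the optical axis (not along the pixel's ray), 0 where there is no reading.
- camera_params(name): a dict with "fx", "fy", "cx", "cy" (pixels), "rvec" (rotation vector, rad) and "tvec" (3), from world to camera coordinates, as OpenCV has them; the wrist camera has in their place "mount" (4x4, takes a point from camera to tool coordinates, whose origin is the TCP and whose axes are the flange's). Camera axes: x right, y down, z forward; pixel columns grow to the right and rows downward; lengths in m; the calibration is good to about 2 mm. A picture is of the moment at which its call begins: read the wrist's pose just before it. camera_params takes no time and is no camera call.
- sign_off(): hands the job in, once; it reports no verdict.
The state is a dict: "clock": time; "qpos": joint angles; "qvel": joint speeds; "tau": joint torques, N m; "tcp_pos": TCP position; "tcp_rot": TCP orientation; "wrist_force": force on the tool from outside, world axes, zero at the start; "wrist_torque": the same for the moment, N m; "gripper_width": opening from 0.0 (shut) to 1.0 (fully open).
Only numpy, scipy, OpenCV 4.12 (cv2) and the standard library are available. Lean on these libraries where they do the work, as an engineer would, in place of code of your own. Each camera call takes 0.05 s, during which the arm holds its last target. There are 200 camera calls.

### The job

Set the crown-cap feed of the bench capper by feel with the 6 mm feeler gauge: take the red-handled gauge from its wooden stand, stand its blade in the slot between the yellow sprung pad and the blue sliding guide until its crossbar rests on both, let go, then gently push the guide up until it nips the blade with a light 5 N or so (never hard) and take your hand off. Then draw the gauge slowly straight up, feeling it drag between guide and pad, and put it back in its stand. Move the guide only while the blade stands in the slot, leave it as set when the gauge is out, and disturb nothing else on the table.

Things in the scene. Friction and masses are not known exactly. Their poses are not given: they have to be found in the camera images.
- gauge: T-shaped feeler gauge, about 160 g, loose, upright in the stand. Origin at the middle of the blade's lower end; z up, x along the blade's width, y across its thickness. Steel blade 24 (x) x 6 (y) mm, z = 0 to 38; crossbar 24 (x) x 64 (y) mm, z = 38 to 44, its underside rests on what the blade is stood in. A half turn about z leaves it the same.
- gauge_handle (a point): centre of the gauge's red handle, 66 mm above the blade's lower end; handle 30 (x) x 14 (y) x 44 (z) mm, standing on the crossbar; best gripped across its 30 mm, fingers closing along x
- stand: fixed wooden block 75 (x) x 85 (y) x 50 (z) mm, origin at the centre of its underside. A centred upright slot in its top, 27 (x) x 9 (y) mm with 2 mm chamfer, 46 mm deep, takes the blade; the crossbar then rests on the block's top and the blade's lower end is 12 mm above the table.
- capper: fixed grey bench capper, origin on the table top below the feed slot; base plate 12 mm thick, x from -75 to 75, y from -240 to 145 mm. Its column with red head, 420 mm high, stands at y = -190 (x from -65 to 35).
- slot (a point): point in the capper's feed slot at x = 0, y = 0, z = 54 mm of the capper's frame (same axes). 54 mm is the level of the tops of the blue guide (+y side) and the yellow pad (-y side), both 40 mm wide in x. A gauge standing here, crossbar on both tops, has its blade end at z = 16 mm over the table.
- pad_zone (a point): point at x = 0, y = -6, z = 34 mm of the capper's frame: about where the yellow pad's face is. The pad itself is not measured: it was set by hand and its face stands anywhere within 4 mm either way along y of this point. It gives way along -y against a spring: 0.75 N at first touch, then 2.5 N more per mm, 10 mm at most.
- guide: blue sliding guide on the capper, same axes. Origin on its gap face (toward the pad), mid-width, 12 mm above the table. Body y = 0 to 98 mm. It slides along the capper's y and closes toward -y (face at y = 18 mm in the capper's frame when fully open, -12 at the end stop), takes 10 N to slide and stays where left; the nip on the blade adds to that push.
- tab (a point): middle of the outer (+y) face of the guide's upright tab, 110 mm from the gap face and 90 mm above the table; tab 44 (x) x 12 (y) mm, its top at 106 mm above the table: push here toward -y, or pinch the tab's 12 mm from above to move the guide either way
- wine_bottle: bystander: green wine bottle, 74 mm across, 290 mm high, origin at its foot
- juice_bottle: bystander: green juice bottle with red cap, 64 mm across, 170 mm high, origin at its foot
- tumbler_a: bystander: glass tumbler, 68 mm across, 95 mm high, origin at its foot
- tumbler_b: bystander: glass tumbler, 68 mm across, 95 mm high, origin at its foot
- cap_bowl: bystander: blue bowl, 110 mm across, 45 mm high, origin at its foot
- wrench: bystander: wrench lying on the table, about 180 mm long, origin near its middle
Not all that is in view belongs to the job. There is more than one size of the gauge; the job needs the middle-sized.

How it is judged:
By the outcome, as a careful person would: the job done as asked, in the order asked, and still so for the second after the job is handed in, with the robot touching nothing.
It also fails if it takes over 72 s, if anything falls off the work surface, if the arm or the gripper's body presses on something with over 40 N, if the wrist force passes 120 N, or if a joint passes its speed limit or range.

## Working session

There is one attempt and no reset: what is moved stays moved. The work goes in short steps, Python scripts to look and compute and a tool call to move; the robot and the scene stay as the last step left them, time stands still between calls to the robot, and variables do not carry over. Pictures are saved under pics/ and viewed, about 8 in all and at most 12, crops included, and the job is handed in when it is done.

Besides the shell and the picture viewer there is one more tool, called after "Emit:" as name(argument=value, ...) on one line, values as JSON. carry_out: Moves the arm, as the interface text tells. Its arguments: {"type":"object","properties":{"increments":{"type":"array"},"fingers":{"type":"number"}},"required":["increments"]}

```bash
mkdir -p pics; ls; cat > h.py <<'E'
import numpy as np,cv2
from workcell import get_state,capture,camera_params,sign_off
from scipy.spatial.transform import Rotation as R
def save(n,im): cv2.imwrite(f'pics/{n}.png',cv2.cvtColor(im,cv2.COLOR_RGB2BGR))
def cam(name,st=None):
    p=camera_params(name); K=np.array([[p['fx'],0,p['cx']],[0,p['fy'],p['cy']],[0,0,1]])
    if 'rvec' in p:
        r=R.from_rotvec(np.ravel(p['rvec'])).as_matrix(); t=np.ravel(p['tvec'])
        return K,r.T,-r.T@t
    M=np.array(p['mount']); q=st['tcp_rot']; rt=R.from_quat([q[1],q[2],q[3],q[0]]).as_matrix()
    return K,rt@M[:3,:3],np.array(st['tcp_pos'])+rt@M[:3,3]
def onplane(C,uv,z):
    K,r,c=C; d=(r@np.linalg.inv(K)@np.c_[np.atleast_2d(uv),np.ones(len(np.atleast_2d(uv)))].T).T
    return c+d*((z-c[2])/d[:,2])[:,None]
def pts(C,dep):
    K,r,c=C; v,u=np.mgrid[:dep.shape[0],:dep.shape[1]]
    p=np.stack([(u-K[0,2])/K[0,0]*dep,(v-K[1,2])/K[1,1]*dep,dep],-1)
    return p@r.T+c
def rel(st,target):  # world TCP target -> tool shift units
    q=st['tcp_rot']; rt=R.from_quat([q[1],q[2],q[3],q[0]]).as_matrix()
    return rt.T@(np.array(target)-np.array(st['tcp_pos']))/0.4
E
python3 - <<'E'
from h import *
st=get_state(); print(st)
for n in ['side','top','wrist']:
    im,d=capture(n); save(n+'0',im); np.savez(n+'0.npz',im=im,d=d); K,r,c=cam(n,st); print(n,K[0,0],K[1,1],c.round(3),r.round(2).tolist(),(d>0).mean())
E
```

```text
pics
{'clock': 0.0, 'qpos': array([-1.02192813e+00,  3.59394113e-01,  1.10600114e-02, -3.36218148e-04,
       -1.22412421e+00, -2.88090691e-01]), 'qvel': array([-0.00025016,  0.00125049,  0.00221411, -0.00135709, -0.0007923 ,
        0.00054242]), 'tau': array([ 2.94888559e-04, -5.83322418e+01,  2.93404949e+01,  6.93641156e+00,
       -6.31972842e-03,  3.81106202e-05]), 'tcp_pos': array([ 0.17387838, -0.65173363,  0.24136202]), 'tcp_rot': array([-1.93270916e-04, -1.29962794e-01,  9.91518510e-01,  8.23516448e-04]), 'wrist_force': array([ 1.17189828, -0.36866191, -0.19597795]), 'wrist_torque': array([-0.031038  ,  0.02376051,  0.03549369]), 'gripper_width': 0.9996814792633693}
side 404.31198002322793 404.31198002322793 [-0.152  0.739  0.965] [[-0.73, -0.44, 0.53], [-0.69, 0.48, -0.55], [-0.02, -0.76, -0.65]] 0.99599609375
top 363.1549097130332 363.1549097130332 [ 0.489 -0.011  1.267] [[0.02, -1.0, 0.07], [-1.0, -0.02, 0.02], [-0.02, -0.07, -1.0]] 0.9958671875
wrist 320.1480789210049 320.1480789210049 [ 0.105 -0.67   0.373] [[-0.26, 0.93, 0.27], [0.97, 0.25, 0.07], [0.0, 0.28, -0.96]] 0.9959765625
```

View pics/top0.png

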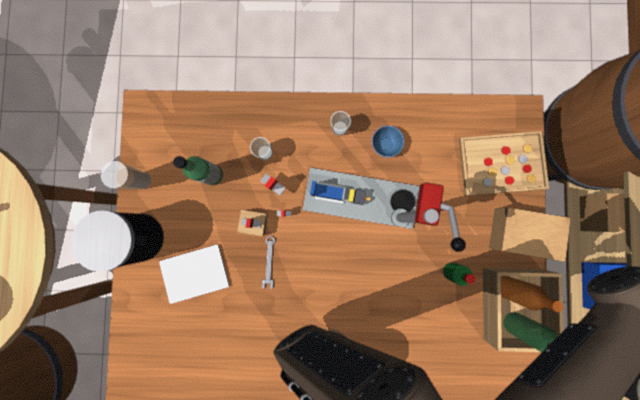

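View pics/side0.png

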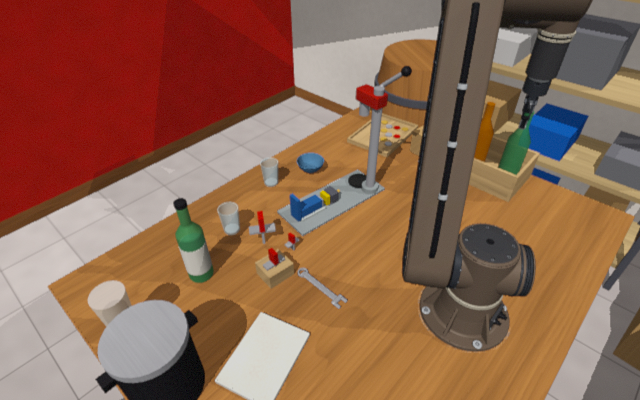

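Top view: candidates for the gauge are the one in the wooden stand at (251,223), a larger one standing free at (272,184), and a small one at (285,213). The guide is at (328,190), the yellow pad at (350,195) and the column at (403,203). The side view shows the stand at (275,262), the large gauge at (262,225) and the small one at (292,240). I choose the one in the stand.

```bash
python3 - <<'E'
from h import *
z=np.load('side0.npz'); im=z['im']; save('crop1',cv2.resize(im[160:300,215:375],None,fx=5,fy=4.2,interpolation=cv2.INTER_CUBIC)[:600,:800])
for n in ['top','side']:
    z=np.load(n+'0.npz'); im,d=z['im'],z['d']; P=pts(cam(n),d)
    hsv=cv2.cvtColor(im,cv2.COLOR_RGB2HSV); H,S,V=[hsv[...,i].astype(int) for i in range(3)]
    ms={'red':((H<6)|(H>174))&(S>160)&(V>80),'blue':(H>100)&(H<120)&(S>130)&(V>50),'yel':(H>22)&(H<32)&(S>170)&(V>120)}
    for k,m in ms.items():
        nn,l,s,c=cv2.connectedComponentsWithStats(m.astype(np.uint8))
        for i in range(1,nn):
            if s[i,4]<12: continue
            q=P[l==i]
            if (q[:,0]<0.2).any() or (q[:,0]>1).any() or q[:,2].mean()>.35 or abs(q[:,1]).max()>.45: continue
            zt=np.percentile(q[:,2],95); t=q[q[:,2]>zt-.01]
            print(n,k,c[i].round(1),s[i,4],'med',np.median(q,0).round(3),'ztop',zt.round(3),'topc',t.mean(0).round(3))
E
```

```text
top red [270.1 182.6] 75 med [0.611 0.187 0.114] ztop 0.117 topc [0.61  0.185 0.132]
top red [283.  212.8] 20 med [0.515 0.15  0.065] ztop 0.069 topc [0.516 0.15  0.065]
top red [248.6 222.5] 37 med [0.484 0.254 0.1  ] ztop 0.104 topc [0.483 0.248 0.137]
top red [469.9 278.5] 76 med [ 0.328 -0.423  0.171] ztop 0.174 topc [ 0.328 -0.424  0.171]
top blue [374.6 137.4] 12 med [ 0.78  -0.155  0.033] ztop 0.039 topc [ 0.782 -0.155  0.035]
top blue [326.2 191. ] 359 med [0.591 0.008 0.055] ztop 0.108 topc [0.596 0.049 0.132]
side red [260.8 221.4] 99 med [0.596 0.197 0.103] ztop 0.115 topc [0.605 0.191 0.113]
side red [291.5 237.8] 50 med [0.507 0.155 0.056] ztop 0.068 topc [0.509 0.153 0.064]
side red [273.2 256.1] 108 med [0.47  0.262 0.088] ztop 0.101 topc [0.475 0.26  0.098]
side blue [308.2 164. ] 139 med [ 0.767 -0.191  0.032] ztop 0.045 topc [ 0.756 -0.186  0.04 ]
side yel [325.3 197. ] 89 med [ 0.568 -0.071  0.047] ztop 0.055 topc [ 0.575 -0.075  0.052]
```

View pics/crop1.png

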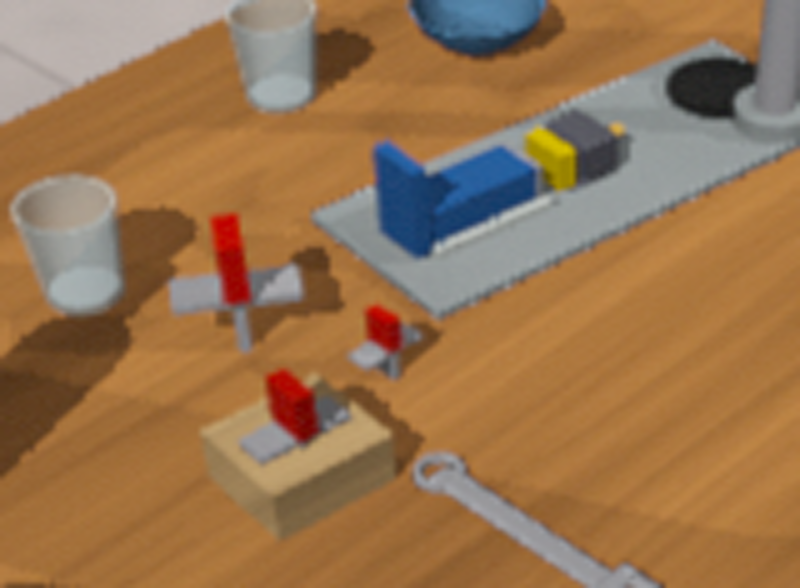

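The crop confirms it: the middle-sized gauge stands in the wooden block, with the larger one left of it and the smaller one right, both on the table. Before moving I check the capper lever as an obstacle.

```bash
python3 - <<'E'
from h import *
for n,b in [('top',(380,180,480,262)),('side',(350,55,420,190))]:
    z=np.load(n+'0.npz'); P=pts(cam(n),z['d'])[b[1]:b[3],b[0]:b[2]].reshape(-1,3)
    P=P[(P[:,2]>.12)&(P[:,0]>.2)&(abs(P[:,1])<.6)&(P[:,0]<.9)]
    print(n)
    for zz in np.arange(.12,.6,.06):
        q=P[(P[:,2]>=zz)&(P[:,2]<zz+.06)]
        if len(q)>3: print(round(zz,2),len(q),np.percentile(q,3,axis=0).round(3),np.percentile(q,97,axis=0).round(3))
E
```

```text
top
0.12 38 [ 0.495 -0.237  0.121] [ 0.522 -0.228  0.179]
0.18 45 [ 0.492 -0.245  0.182] [ 0.521 -0.229  0.237]
0.24 50 [ 0.495 -0.238  0.241] [ 0.523 -0.229  0.298]
0.3 30 [ 0.501 -0.239  0.301] [ 0.576 -0.219  0.36 ]
0.36 1064 [ 0.492 -0.288  0.369] [ 0.583 -0.22   0.415]
0.42 220 [ 0.433 -0.295  0.423] [ 0.509 -0.271  0.48 ]
0.48 112 [ 0.436 -0.296  0.48 ] [ 0.457 -0.274  0.488]
side
0.12 133 [ 0.489 -0.249  0.123] [ 0.516 -0.227  0.179]
0.18 136 [ 0.489 -0.248  0.183] [ 0.514 -0.227  0.238]
0.24 154 [ 0.489 -0.249  0.242] [ 0.515 -0.228  0.298]
0.3 318 [ 0.485 -0.255  0.302] [ 0.572 -0.22   0.359]
0.36 607 [ 0.214 -0.286  0.362] [ 0.578 -0.003  0.413]
0.42 145 [ 0.213 -0.289  0.422] [ 0.499 -0.002  0.478]
0.48 31 [ 0.43  -0.291  0.48 ] [ 0.453 -0.271  0.486]
```

Emit:
carry_out(increments=[0,0.085,-0.03,0,0,0,0,0.17,-0.06,0,0,0,0,0.255,-0.09,0,0,0,0,0.34,-0.12,0,0,0,0,0.425,-0.15,0,0,0,0,0.51,-0.18,0,0,0,0,0.595,-0.2,0,0,0,0,0.68,-0.22,0,0,0,-0.09,0.69,-0.22,0,0,-0.11,-0.17,0.705,-0.22,0,0,-0.22,-0.26,0.72,-0.22,0,0,-0.33,-0.34,0.755,-0.22,0,0,-0.44,-0.42,0.79,-0.22,0,0,-0.55,-0.5,0.82,-0.22,0,0,-0.66,-0.57,0.875,-0.22,0,0,-0.78,-0.64,0.93,-0.22,0,0,-0.89,-0.71,0.98,-0.22,0,0,-1,-0.71,0.98,-0.22,0,0,-1])

```text
clock: 1.65
tcp_pos: [0.35, -0.1968, 0.3301]
tcp_rot: [0.0, -0.504, 0.864, 0.0]
wrist_force: [1.4, -0.1, 1.5]
gripper_width: 1.004
```

Emit:
carry_out(increments=[-0.09,0.005,0.01,0,0,-0.09,-0.18,0.01,0.015,0,0,-0.18,-0.27,0.015,0.02,0,0,-0.27,-0.36,0.02,0.03,0,0,-0.36,-0.45,0.025,0.04,0,0,-0.45,-0.54,0.03,0.05,0,0,-0.54,-0.63,0.04,0.055,0,0,-0.63,-0.72,0.045,0.06,0,0,-0.72,-0.8,0.05,0.07,0,0,-0.8,-0.85,0.05,0.075,0,0,-0.87,-0.85,0.05,0.075,0,0,-0.87,-0.85,0.05,0.075,0,0,-0.87,-0.85,0.05,0.075,0,0,-0.87])

```text
clock: 2.73
tcp_pos: [0.5, 0.1037, 0.3]
tcp_rot: [0.0, 0.761, -0.649, -0.0]
wrist_force: [1.0, 0.1, -0.8]
gripper_width: 1.001
```

```bash
python3 - <<'E'
from h import *
import pickle
st=get_state(); im,d=capture('wrist'); save('w1',im); pickle.dump((st,im,d),open('w1.pkl','wb'))
print(st['tcp_pos'],st['tcp_rot'],st['qpos'].round(2))
E
```

```text
[0.50003744 0.10373249 0.30003558] [ 4.11460457e-04  7.60682719e-01 -6.49123728e-01 -1.33362527e-04] [ 0.59  0.05 -0.25 -0.   -1.27 -0.43]
```

View pics/w1.png

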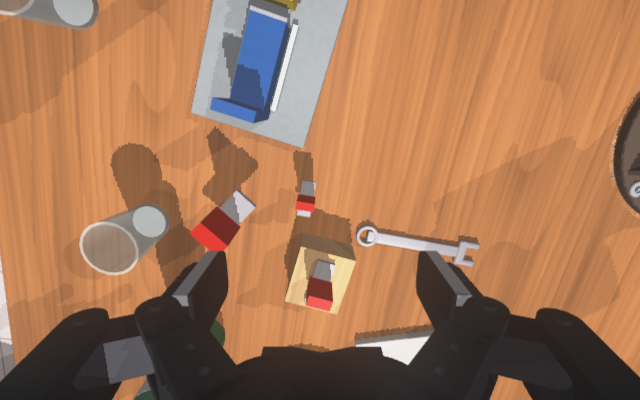

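View w1 shows the stand and gauge at about (320,285), the tab at (238,108), and the guide face and pad at the top edge (268,8). The big gauge is at (220,225) and the small one at (306,200). Next is a view over the capper.

Emit:
carry_out(increments=[0.08,0,0.03,0,0,0,0.16,-0.01,0.06,0,0,0,0.24,-0.02,0.09,0,0,0,0.32,-0.025,0.125,0,0,0,0.32,-0.025,0.125,0,0,0,0.32,-0.025,0.125,0,0,0,0.32,-0.025,0.125,0,0,0])

```text
clock: 3.37
tcp_pos: [0.5302, -0.0215, 0.2509]
tcp_rot: [-0.0, 0.76, -0.65, 0.0]
wrist_force: [0.2, -0.5, 0.8]
gripper_width: 1.001
```

```bash
python3 - <<'E'
from h import *
import pickle
st=get_state(); im,d=capture('wrist'); save('w2',im); pickle.dump((st,im,d),open('w2.pkl','wb'))
print(st['tcp_pos'],st['tcp_rot'],st['qpos'].round(2))
E
```

```text
[ 0.53024678 -0.02148718  0.25091587] [-3.46800495e-04  7.60259721e-01 -6.49619091e-01  2.71696854e-04] [ 0.33  0.11 -0.29  0.   -1.16 -0.17]
```

View pics/w2.png

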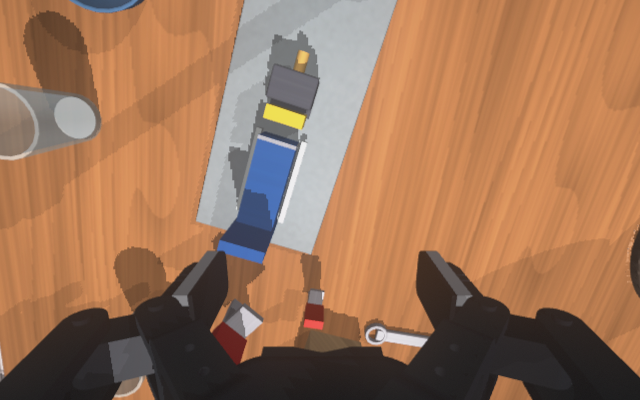

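Emit:
carry_out(increments=[-0.08,0.01,0,0,0,0,-0.16,0.02,0,0,0,0,-0.24,0.02,0,0,0,0,-0.32,0.03,0,0,0,0,-0.4,0.03,0,0,0,0,-0.48,0.04,0,0,0,0,-0.54,0.04,0,0,0,0,-0.54,0.04,0,0,0,0,-0.54,0.04,0,0,0,0,-0.54,0.04,0,0,0,0])

```text
clock: 4.25
tcp_pos: [0.4801, 0.1907, 0.2509]
tcp_rot: [-0.0, 0.762, -0.648, 0.0]
wrist_force: [0.0, -0.9, -0.2]
gripper_width: 0.998
```

```bash
python3 - <<'E'
from h import *
import pickle
st=get_state(); im,d=capture('wrist'); save('w3',im); pickle.dump((st,im,d),open('w3.pkl','wb'))
print(st['tcp_pos'],st['tcp_rot'],st['qpos'].round(2))
E
```

```text
[0.48014277 0.19068766 0.25086934] [-4.52931014e-04  7.61503906e-01 -6.48160158e-01  6.96367862e-05] [ 0.76  0.09 -0.32  0.   -1.16 -0.6 ]
```

View pics/w3.png

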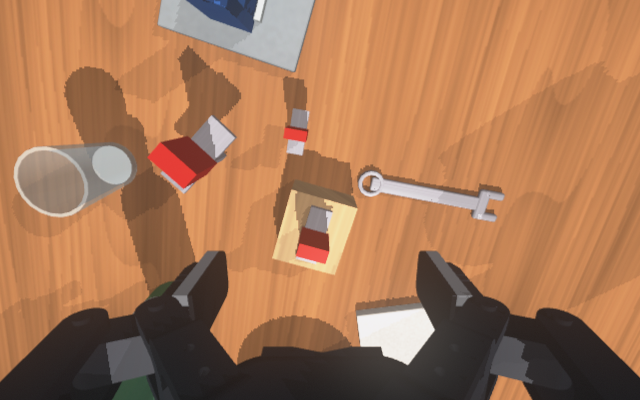

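w2 shows the yellow pad at (284,115), guide face at (278,140), tab top at (241,251) and near plate corners at (197,221) and (313,254). w3 shows the stand top with corners (291,191), (357,207), (334,274) and (273,257), and the handle top at (312,253).

```bash
cat > meas.py <<'E'
from h import *
import pickle
def load(n):
    st,im,d=pickle.load(open(n+'.pkl','rb')); C=cam('wrist',st); return C,im,cv2.cvtColor(im,cv2.COLOR_RGB2HSV).astype(int),pts(C,d)
def rect(C,m,z,name,box=None):
    m=m.astype(np.uint8)
    if box: b=np.zeros_like(m); b[box[1]:box[3],box[0]:box[2]]=1; m=m*b
    n,l,s,c=cv2.connectedComponentsWithStats(m)
    if n<2: print(name,'none'); return
    i=1+s[1:,4].argmax(); v,u=np.nonzero(l==i)
    w=onplane(C,np.c_[u,v],z)[:,:2]
    (cx,cy),(a,b),t=cv2.minAreaRect((w*1000).astype(np.float32))
    if a>b: a,b,t=b,a,t+90   # t: short side axis direction; long = t+90
    L=(t+90)%180
    print(name,'px',c[i].round(1),s[i,4],'c',round(cx,1),round(cy,1),'short/long',round(a,1),round(b,1),'long axis az',round(L,1),'mean',(w.mean(0)*1000).round(1))
    return c[i]
def red(h): return ((h[...,0]<7)|(h[...,0]>173))&(h[...,1]>150)&(h[...,2]>60)
def blue(h): return (h[...,0]>102)&(h[...,0]<122)&(h[...,1]>120)
def yel(h): return (h[...,0]>22)&(h[...,0]<32)&(h[...,1]>150)&(h[...,2]>120)
def near(P,z,t=.004): return abs(P[...,2]-z)<t
E
python3 - <<'E'
from meas import *
px={}
for n,bs in [('w1',(285,240,360,320)),('w3',(265,180,365,285))]:
    C,im,h,P=load(n)
    q=P[...,2][red(h)&(np.indices(P.shape[:2])[0]>bs[1])&(np.indices(P.shape[:2])[1]>bs[0])&(np.indices(P.shape[:2])[1]<bs[2])]
    print(n,'red z pct',np.percentile(q,[5,25,50,75,95]).round(4))
    px[n]=rect(C,red(h)&near(P,.1,.005),.100,n+' handle top',bs)
    rect(C,near(P,.05,.004),.050,n+' stand top(+hole)',bs)
    rect(C,near(P,.056,.003)&(h[...,1]<90),.056,n+' crossbar top',bs)
def tri(a,b):
    A=[];B=[]
    for n,u in [a,b]:
        K,r,c=load(n)[0]; d=r@np.linalg.inv(K)@[*u,1]; d/=np.linalg.norm(d); M=np.eye(3)-np.outer(d,d); A.append(M); B.append(M@c)
    return np.linalg.solve(sum(A),sum(B))
print('handle top tri',tri(('w1',px['w1']),('w3',px['w3'])))
for n in ['w1','w2']:
    C,im,h,P=load(n)
    rect(C,blue(h)&near(P,.106,.005),.106,n+' tab top')
    if n=='w2':
        px[n]=rect(C,blue(h)&near(P,.106,.005),.106,n+' tab top')
        rect(C,blue(h)&near(P,.054,.005),.054,n+' guide top',(230,125,310,240))
        rect(C,yel(h)&near(P,.054,.005),.054,n+' pad top',(250,90,320,140))
        rect(C,near(P,.012,.003)&(h[...,1]<60)|near(P,.054,.003),.012,n+' plate')
        for u in [(197,221),(313,254)]: print('plate corner',onplane(C,[u],.012)[0].round(4))
        print('yel z',np.percentile(P[...,2][yel(h)],[10,50,90]),'blue z',np.percentile(P[...,2][blue(h)],[10,30,50,70,95]))
    else:
        px[n+'t']=rect(C,blue(h)&near(P,.106,.005),.106,n+' tab top')
        for u in [(191,112),(303,147)]: print('plate corner',onplane(C,[u],.012)[0].round(4))
print('tab tri',tri(('w1',px['w1t']),('w2',px['w2'])))
E
```

```text
w1 red z pct [0.0629 0.0767 0.0923 0.0998 0.1008]
w1 handle top px [318.8 301.4] 301 c 479.4 256.3 short/long 16.8 30.0 long axis az 172.9 mean [479.4 256.4]
w1 stand top(+hole) px [318.7 275.3] 2114 c 479.3 257.3 short/long 75.2 86.9 long axis az 82.6 mean [480.9 250.6]
w1 crossbar top px [323.  270.1] 349 c 477.0 238.4 short/long 24.3 27.7 long axis az 82.9 mean [477.  238.6]
w3 red z pct [0.0645 0.081  0.098  0.1    0.1008]
w3 handle top px [312.2 251.8] 466 c 479.1 256.9 short/long 16.1 30.1 long axis az 172.4 mean [479.1 257.1]
w3 stand top(+hole) px [313.1 228.7] 3339 c 479.1 257.7 short/long 75.0 86.4 long axis az 82.6 mean [480.2 253.7]
w3 crossbar top px [318.1 219. ] 513 c 476.8 238.9 short/long 24.1 26.5 long axis az 82.1 mean [476.8 238.8]
handle top tri [0.47902992 0.25883993 0.09634377]
w1 tab top px [233.1 109.6] 550 c 596.3 51.9 short/long 11.6 43.6 long axis az 170.9 mean [596.4  51.8]
w1 tab top px [233.1 109.6] 550 c 596.3 51.9 short/long 11.6 43.6 long axis az 170.9 mean [596.4  51.8]
plate corner [0.6734 0.0684 0.012 ]
plate corner [0.5271 0.0898 0.012 ]
w2 tab top px [240.9 251.1] 509 c 596.6 52.0 short/long 11.9 43.4 long axis az 171.4 mean [596.5  51.7]
w2 tab top px [240.9 251.1] 509 c 596.6 52.0 short/long 11.9 43.4 long axis az 171.4 mean [596.5  51.7]
w2 guide top px [265.  184.2] 3118 c 588.7 -0.1 short/long 39.5 92.5 long axis az 81.3 mean [588.4  -2. ]
w2 pad top px [283.6 115.9] 577 c 577.3 -74.8 short/long 13.9 39.7 long axis az 171.0 mean [577.5 -75. ]
w2 plate px [290.3 111.5] 30947 c 578.5 -68.3 short/long 149.0 298.6 long axis az 81.3 mean [575.9 -74.4]
plate corner [0.6722 0.0684 0.012 ]
plate corner [0.5244 0.0902 0.012 ]
yel z [0.05300664 0.0540839  0.05493608] blue z [0.05315347 0.05376794 0.05417863 0.05471297 0.10641993]
tab tri [0.59653524 0.05185288 0.10571613]
```

```bash
python3 - <<'E'
from meas import *
st=get_state(); print(st['tcp_pos'],st['wrist_force'])
print(rel(st,[.4792,.2574,.13]),rel(st,[.4792,.2574,.072]))
for n in ['top','side']:
    z=np.load(n+'0.npz'); h=cv2.cvtColor(z['im'],cv2.COLOR_RGB2HSV).astype(int); P=pts(cam(n),z['d'])
    m=(P[...,2]>.03)&(P[...,2]<.33)&(P[...,1]>.2)&(P[...,1]<.6)&(P[...,0]>.5)&(P[...,0]<.8)&(h[...,0]>40)&(h[...,0]<90)&(h[...,1]>80)
    q=P[m]; print(n,len(q),np.percentile(q,[5,50,95],axis=0).round(3).tolist())
E
```

```text
[0.48031594 0.19012917 0.2507747 ] [-0.73343773  0.63307805 -0.51628075]
[-0.16637079 -0.0237482   0.30201639] [-0.16631481 -0.02365463  0.44701635]
top 433 [[0.616, 0.375, 0.162], [0.637, 0.394, 0.195], [0.669, 0.423, 0.254]]
side 835 [[0.607, 0.39, 0.143], [0.625, 0.418, 0.189], [0.643, 0.443, 0.263]]
```

Emit:
carry_out(increments=[-0.04,-0.005,0.07,0,0,0.09,-0.08,-0.01,0.14,0,0,0.18,-0.12,-0.02,0.21,0,0,0.27,-0.166,-0.024,0.28,0,0,0.37,-0.166,-0.024,0.33,0,0,0.37,-0.166,-0.024,0.38,0,0,0.37,-0.166,-0.024,0.42,0,0,0.37,-0.166,-0.024,0.447,0,0,0.37,-0.166,-0.024,0.447,0,0,0.37,-0.166,-0.024,0.447,0,0,0.37,-0.166,-0.024,0.447,0,0,0.37])

```text
clock: 5.22
tcp_pos: [0.4802, 0.2571, 0.0724]
tcp_rot: [0.001, -0.659, 0.752, -0.0]
wrist_force: [-0.1, 0.5, 0.9]
gripper_width: 1.001
```

```bash
python3 - <<'E'
from meas import *
st=get_state(); im,d=capture('wrist'); save('w4',im[150:400]); pickle.dump((st,im,d),open('w4.pkl','wb'))
q=st['tcp_rot'];print(st['tcp_pos'],R.from_quat([q[1],q[2],q[3],q[0]]).as_matrix()[:,1],st['wrist_force'],st['clock'])
E
```

```text
[0.48017294 0.257065   0.07242794] [-9.91236650e-01  1.32095355e-01 -8.48494888e-04] [-0.05068186  0.48107396  0.93808309] 5.2167
```

View pics/w4.png

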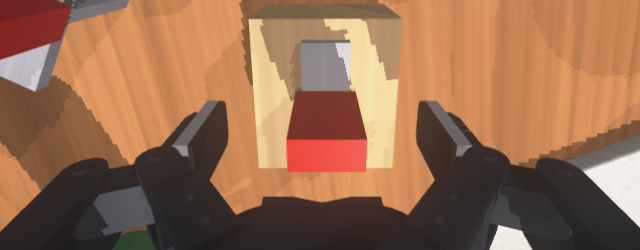

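w4: the handle (326,155) sits centred and square between the open jaws at (205,130) and (440,130). Closing now.

Emit:
carry_out(increments=[0,0,0,0,0,0,0,0,0,0,0,0,0,0,0,0,0,0,0,0,0,0,0,0,0,0,0,0,0,0,0,0,0,0,0,0,0,0,0,0,0,0,0,0,0,0,0,0], fingers=1)

```text
clock: 5.93
tcp_pos: [0.4796, 0.2574, 0.0719]
tcp_rot: [0.0, -0.659, 0.752, -0.0]
wrist_force: [-1.4, 0.6, 5.2]
gripper_width: 0.345
```

Emit:
carry_out(increments=[0,0,-0.01,0,0,0,0,0,-0.025,0,0,0,0,0,-0.045,0,0,0,0,0,-0.07,0,0,0,0,0,-0.1,0,0,0,0,0,-0.13,0,0,0,0,0,-0.18,0,0,0,0,0,-0.23,0,0,0,0,0,-0.28,0,0,0,0,0,-0.32,0,0,0,0,0,-0.32,0,0,0,0,0,-0.32,0,0,0])

```text
clock: 6.93
tcp_pos: [0.4797, 0.2575, 0.2008]
tcp_rot: [0.001, -0.659, 0.752, 0.0]
wrist_force: [-0.1, -0.3, -2.7]
gripper_width: 0.341
```

```bash
python3 - <<'E'
from meas import *
st=get_state(); q=st['tcp_rot'];print(st['tcp_pos'],R.from_quat([q[1],q[2],q[3],q[0]]).as_matrix().round(4).tolist(),st['wrist_force'],st['gripper_width'])
print(rel(st,[.5793,-.0604,.2]),rel(st,[.5793,-.0604,.13]))
E
```

```text
[0.47968446 0.25746399 0.2007981 ] [[-0.1317, -0.9913, 0.0016], [-0.9913, 0.1317, 0.0022], [-0.0023, -0.0013, -1.0]] [-0.14146047 -0.34778025 -2.66046918] 0.34053636493527245
[ 7.54952551e-01 -3.51503904e-01  6.85035215e-04] [ 0.75536373 -0.3512731   0.1756844 ]
```

Emit:
carry_out(increments=[0.03,-0.015,0,0,0,0,0.1,-0.045,0,0,0,0,0.18,-0.085,0,0,0,0.01,0.26,-0.12,0,0,0,0.02,0.34,-0.16,0,0,0,0.027,0.42,-0.195,0,0,0,0.027,0.5,-0.235,0,0,0,0.027,0.58,-0.27,0,0,0,0.027,0.65,-0.305,0,0,0,0.027,0.72,-0.335,0.03,0,0,0.027,0.75,-0.35,0.08,0,0,0.027,0.755,-0.351,0.13,0,0,0.027,0.755,-0.351,0.165,0,0,0.027,0.755,-0.351,0.175,0,0,0.027,0.755,-0.351,0.175,0,0,0.027,0.755,-0.351,0.175,0,0,0.027])

```text
clock: 8.27
tcp_pos: [0.5789, -0.0609, 0.1295]
tcp_rot: [-0.0, -0.651, 0.759, 0.0]
wrist_force: [0.1, -0.2, -1.0]
gripper_width: 0.34
```

```bash
python3 - <<'E'
from meas import *
st=get_state(); q=st['tcp_rot'];M=R.from_quat([q[1],q[2],q[3],q[0]]).as_matrix();print(st['tcp_pos'],np.degrees(np.arctan2(M[1,1],M[0,1])),st['wrist_force'],st['clock'],rel(st,[.5793,-.0604,.076]))
im,d=capture('wrist'); pickle.dump((st,im,d),open('w5.pkl','wb'))
s,ds=capture('side')
a=im[0:300,120:520]; b=cv2.resize(s[150:230,270:376],(400,300),interpolation=cv2.INTER_CUBIC)
save('w5',np.hstack([a,b]))
C,im,h,P=load('w5')
rect(C,yel(h)&near(P,.054,.005),.054,'pad'); rect(C,blue(h)&near(P,.054,.005),.054,'guide')
E
```

```text
[ 0.57885792 -0.06089209  0.12945306] 171.24454800498327 [ 0.1380057  -0.15710208 -0.98430074] 8.2667 [-0.00145671 -0.00099558  0.13363123]
pad px [319.  187.2] 435 c 577.2 -75.6 short/long 13.2 38.8 long axis az 172.6 mean [578. -79.]
guide px [321.6 335.8] 1297 c 594.7 38.5 short/long 23.7 41.2 long axis az 172.8 mean [594.3  38. ]
```

View pics/w5.png

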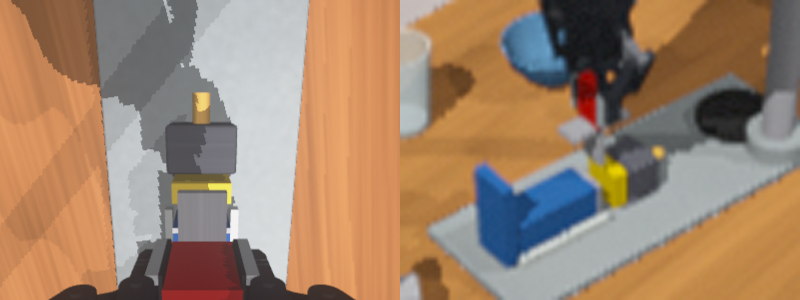

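Emit:
carry_out(increments=[0,0,0.01,0,0,0,0,0,0.025,0,0,0,0,0,0.04,0,0,0,0,0,0.055,0,0,0,0,0,0.07,0,0,0,0,0,0.085,0,0,0,0,0,0.1,0,0,0,0,0,0.1,0,0,0,0,0,0.1,0,0,0])

```text
clock: 9.12
tcp_pos: [0.5787, -0.0608, 0.089]
tcp_rot: [-0.0, -0.651, 0.759, 0.0]
wrist_force: [1.4, -0.5, -1.6]
gripper_width: 0.345
```

Emit:
carry_out(increments=[0,0,0.008,0,0,0,0,0,0.016,0,0,0,0,0,0.022,0,0,0,0,0,0.026,0,0,0,0,0,0.029,0,0,0,0,0,0.032,0,0,0,0,0,0.0335,0,0,0,0,0,0.0335,0,0,0,0,0,0.0335,0,0,0])

```text
clock: 9.87
tcp_pos: [0.579, -0.0607, 0.0762]
tcp_rot: [0.0, -0.651, 0.759, -0.0]
wrist_force: [0.2, 0.3, -0.7]
gripper_width: 0.341
```

Emit:
carry_out(increments=[0,0,0.001,0,0,0,0,0,0.002,0,0,0,0,0,0.003,0,0,0,0,0,0.003,0,0,0,0,0,0.003,0,0,0])

```text
clock: 10.28
tcp_pos: [0.5791, -0.0607, 0.0759]
tcp_rot: [0.0, -0.651, 0.759, -0.0]
wrist_force: [-2.4, 0.8, 7.6]
gripper_width: 0.344
```

Emit:
carry_out(increments=[0,0,-0.001,0,0,0,0,0,-0.001,0,0,0,0,0,-0.001,0,0,0,0,0,-0.001,0,0,0,0,0,-0.001,0,0,0,0,0,-0.001,0,0,0,0,0,-0.001,0,0,0,0,0,-0.001,0,0,0,0,0,-0.02,0,0,0,0,0,-0.06,0,0,0,0,0,-0.12,0,0,0,0,0,-0.2,0,0,0,0,0,-0.28,0,0,0,0,0,-0.31,0,0,0,0,0,-0.31,0,0,0,0,0,-0.31,0,0,0], fingers=0)

```text
clock: 11.62
tcp_pos: [0.5792, -0.0606, 0.2003]
tcp_rot: [0.001, -0.651, 0.759, -0.001]
wrist_force: [0.3, 0.3, -0.2]
gripper_width: 1.0
```

```bash
python3 - <<'E'
from meas import *
st=get_state(); print(st['tcp_pos'],st['wrist_force'],st['clock'],st['gripper_width'])
ey=np.array([.153,.988]); o=np.array([.5787,-.0644])
t=o+ey*(.1235+.011+.012); print(t,rel(st,[*t,.2]),rel(st,[*t,.088]))
im,d=capture('wrist'); pickle.dump((st,im,d),open('w6.pkl','wb'))
s,ds=capture('side')
a=im[0:400,120:520]; b=cv2.resize(s[150:230,270:350],(400,400),interpolation=cv2.INTER_CUBIC)
save('w6',np.hstack([a,b]))
C,im,h,P=load('w6')
rect(C,yel(h)&near(P,.054,.005),.054,'pad'); rect(C,blue(h)&near(P,.106,.005),.106,'tab')
rect(C,red(h)&near(P,.104,.005),.104,'handle top');print(np.percentile(P[...,2][red(h)],[50,75,95]))
E
```

```text
[ 0.57924427 -0.06059464  0.2002806 ] [ 0.2522847   0.33388485 -0.16216735] 11.6167 0.9999209680016963
[0.6011145 0.080342 ] [-3.56557552e-01 -2.53282911e-04  1.07960598e-03] [-0.35626108  0.00037043  0.28107875]
pad px [340.9 170.8] 101 c 560.7 -72.4 short/long 5.3 12.6 long axis az 82.0 mean [560.8 -72.7]
tab px [321.9 333.5] 610 c 596.8 51.6 short/long 11.0 42.2 long axis az 171.3 mean [596.8  51.6]
handle top px [322.  204.6] 702 c 579.5 -59.9 short/long 13.3 29.8 long axis az 171.3 mean [579.5 -59.9]
[0.103831   0.1043499  0.10510602]
```

View pics/w6.png

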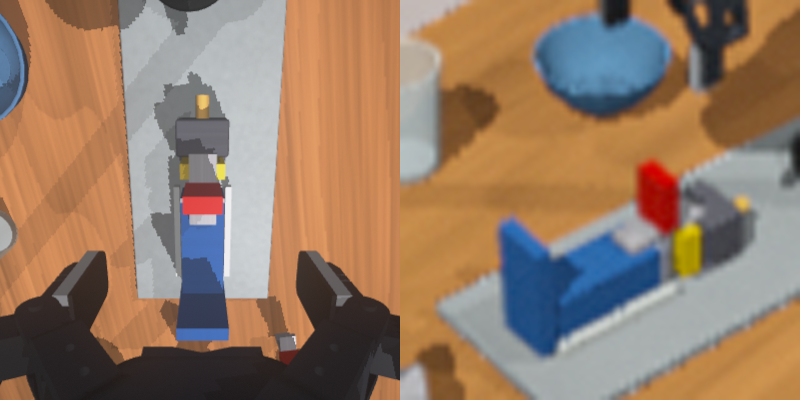

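w6: the gauge stands in the slot, handle at (202,204), top at z 0.104 and crossbar resting on both. The guide is unmoved, and I now go behind the tab with the fingers shut.

Emit:
carry_out(increments=[-0.04,0,0,0,0,0,-0.11,0,0,0,0,0,-0.19,0,0,0,0,0,-0.27,0,0,0,0,0,-0.33,0,0,0,0,0,-0.356,0,0,0,0,0,-0.356,0,0,0,0,0,-0.356,0,0.05,0,0,0,-0.356,0,0.11,0,0,0,-0.356,0,0.17,0,0,0,-0.356,0,0.23,0,0,0,-0.356,0,0.27,0,0,0,-0.356,0,0.281,0,0,0,-0.356,0,0.281,0,0,0,-0.356,0,0.281,0,0,0,-0.356,0,0.281,0,0,0], fingers=1)

```text
clock: 13.05
tcp_pos: [0.6014, 0.08, 0.0877]
tcp_rot: [0.001, -0.651, 0.759, -0.0]
wrist_force: [0.5, 0.4, 0.4]
gripper_width: 0.004
```

```bash
python3 - <<'E'
from meas import *
st=get_state(); print(st['tcp_pos'],st['wrist_force'],st['clock'],st['gripper_width'])
ey=np.array([.153,.988]); o=np.array([.5787,-.0644]); print('y capper',(st['tcp_pos'][:2]-o)@ey)
im,d=capture('wrist'); save('w7',im); pickle.dump((st,im,d),open('w7.pkl','wb'))
for i in range(4): capture('wrist'); print(get_state()['wrist_force'].round(2))
E
```

```text
[0.60141965 0.07995574 0.08768018] [0.51686912 0.41840909 0.38032402] 13.05 0.003840404066033499
y capper 0.14609957405140211
[ 0.03 -0.58  0.61]
[-0.91 -0.16  0.23]
[-0.64 -0.57  0.33]
[0.42 0.73 0.15]
```

View pics/w7.png

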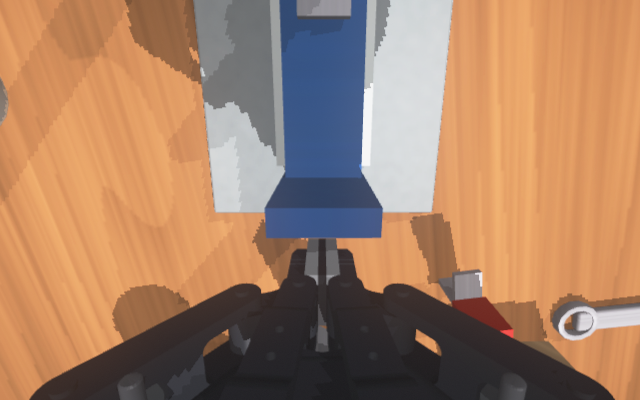

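w7: the shut fingers (322,260) stand square and centred behind the tab (322,222), clear of it and of the small gauge at (480,310). Force bias is about 0.

Emit:
carry_out(increments=[0.005,0,0,0,0,0,0.01,0,0,0,0,0,0.015,0,0,0,0,0,0.02,0,0,0,0,0,0.0225,0,0,0,0,0,0.025,0,0,0,0,0,0.0275,0,0,0,0,0,0.03,0,0,0,0,0,0.0325,0,0,0,0,0,0.035,0,0,0,0,0])

```text
clock: 14.13
tcp_pos: [0.5989, 0.0682, 0.0866]
tcp_rot: [0.001, -0.651, 0.759, 0.001]
wrist_force: [-1.5, 11.5, -0.1]
gripper_width: -0.001
```

```bash
cat > f.py <<'E'
from meas import *
ey=np.array([.153,.988]); o=np.array([.5787,-.0644]); F=[];Y=[]
for i in range(3):
    capture('side'); st=get_state(); F.append(st['wrist_force']); Y.append((st['tcp_pos'][:2]-o)@ey)
F=np.array(F); print('y',np.mean(Y)*1000,'Fy',(F[:,:2]@ey).round(2),'Fz',F[:,2].mean().round(2),'t',st['clock'])
E
python3 f.py
```

```text
y 133.9903077922153 Fy [9.34 8.48 9.31] Fz -0.33 t 14.2833
```

Emit:
carry_out(increments=[0.002,0,0,0,0,0,0.004,0,0,0,0,0,0.006,0,0,0,0,0,0.008,0,0,0,0,0,0.01,0,0,0,0,0,0.012,0,0,0,0,0,0.014,0,0,0,0,0,0.016,0,0,0,0,0,0.018,0,0,0,0,0,0.02,0,0,0,0,0])

```text
clock: 15.12
tcp_pos: [0.5977, 0.0606, 0.0865]
tcp_rot: [0.001, -0.651, 0.759, 0.001]
wrist_force: [-1.6, 10.2, -0.6]
gripper_width: -0.001
```

```bash
python3 f.py
```

```text
y 126.22101958871542 Fy [10.03 10.34  9.55] Fz -0.02 t 15.2667
```

Emit:
carry_out(increments=[0.001,0,0,0,0,0,0.002,0,0,0,0,0,0.003,0,0,0,0,0,0.004,0,0,0,0,0,0.005,0,0,0,0,0])

```text
clock: 15.68
tcp_pos: [0.5974, 0.0586, 0.0865]
tcp_rot: [0.001, -0.651, 0.759, 0.001]
wrist_force: [-1.7, 11.3, -0.2]
gripper_width: 0.002
```

```bash
python3 f.py
```

```text
y 124.28643502043346 Fy [10.63 11.04  9.92] Fz -0.57 t 15.8333
```

Emit:
carry_out(increments=[0.001,0,0,0,0,0,0.002,0,0,0,0,0,0.0025,0,0,0,0,0])

```text
clock: 16.08
tcp_pos: [0.5973, 0.0576, 0.0865]
tcp_rot: [0.001, -0.651, 0.759, 0.001]
wrist_force: [-1.1, 11.6, 0.1]
gripper_width: 0.001
```

```bash
python3 f.py
```

```text
y 123.39746486899648 Fy [11.31 10.9  11.07] Fz 0.06 t 16.2333
```

Emit:
carry_out(increments=[0.001,0,0,0,0,0,0.002,0,0,0,0,0,0.002,0,0,0,0,0])

```text
clock: 16.48
tcp_pos: [0.5972, 0.0571, 0.0866]
tcp_rot: [0.002, -0.651, 0.759, 0.001]
wrist_force: [-1.7, 12.8, 0.1]
gripper_width: 0.004
```

```bash
python3 f.py
```

```text
y 122.8805834473044 Fy [11.98 12.38 12.37] Fz 0.07 t 16.6333
```

Emit:
carry_out(increments=[0.001,0,0,0,0,0,0.002,0,0,0,0,0,0.002,0,0,0,0,0])

```text
clock: 16.88
tcp_pos: [0.5972, 0.0566, 0.0866]
tcp_rot: [0.002, -0.651, 0.759, 0.001]
wrist_force: [-3.0, 14.0, -0.7]
gripper_width: 0.003
```

```bash
python3 f.py
```

```text
y 122.36920840319227 Fy [13.04 13.48 13.46] Fz -0.54 t 17.0333
```

Emit:
carry_out(increments=[0.001,0,0,0,0,0,0.002,0,0,0,0,0,0.0028,0,0,0,0,0,0.0028,0,0,0,0,0])

```text
clock: 17.37
tcp_pos: [0.5971, 0.0559, 0.0866]
tcp_rot: [0.002, -0.651, 0.759, 0.001]
wrist_force: [-1.9, 16.2, -0.2]
gripper_width: -0.004
```

```bash
python3 f.py
```

```text
y 121.69548437655251 Fy [15.63 15.28 16.46] Fz -0.37 t 17.5167
```

Nip is about 5 N (sliding friction about 10.1 N, now about 15.6 N; slope about 2.5 N/mm). Hand off.

Emit:
carry_out(increments=[-0.004,0,0,0,0,0,-0.01,0,0,0,0,0,-0.02,0,0,0,0,0,-0.035,0,0,0,0,0,-0.05,0,0,0,0,0,-0.05,0,-0.04,0,0,0,-0.05,0,-0.1,0,0,0,-0.05,0,-0.17,0,0,0,-0.05,0,-0.24,0,0,0,-0.05,0,-0.28,0,0,0,0,0,-0.285,0,0,0,0.08,0,-0.285,0,0,0,0.16,0,-0.285,0,0,0,0.24,0,-0.285,0,0,0,0.28,0,-0.285,0,0,0,0.28,0,-0.285,0,0,0,0.28,0,-0.285,0,0,0,0.28,0,-0.285,0,0,0], fingers=0)

```text
clock: 19.02
tcp_pos: [0.5796, -0.0577, 0.2005]
tcp_rot: [0.0, -0.651, 0.759, -0.0]
wrist_force: [0.3, 0.1, 0.4]
gripper_width: 0.998
```

```bash
python3 - <<'E'
from meas import *
st=get_state(); print(st['tcp_pos'],st['wrist_force'],st['clock'],st['gripper_width'])
im,d=capture('wrist'); pickle.dump((st,im,d),open('w8.pkl','wb'))
save('w8',im)
C,im,h,P=load('w8')
rect(C,blue(h)&near(P,.106,.005),.106,'tab')
rect(C,red(h)&near(P,.104,.005),.104,'handle top');print(np.percentile(P[...,2][red(h)],[50,75,95]))
q=st['tcp_rot'];M=R.from_quat([q[1],q[2],q[3],q[0]]).as_matrix();print(M[:,1],np.degrees(np.arctan2(M[1,1],M[0,1])))
E
```

```text
[ 0.57955282 -0.05770175  0.2005368 ] [0.28901314 0.11174781 0.42003859] 19.0167 0.9984843533838665
tab px [321.5 317.5] 621 c 594.9 39.0 short/long 10.6 42.4 long axis az 171.2 mean [594.9  39. ]
handle top px [321.6 191.5] 715 c 578.6 -66.6 short/long 13.8 29.0 long axis az 171.2 mean [578.4 -67. ]
[0.10381254 0.10435812 0.10504991]
[-9.88264495e-01  1.52752321e-01 -1.31373448e-04] 171.21353849352758
```

View pics/w8.png

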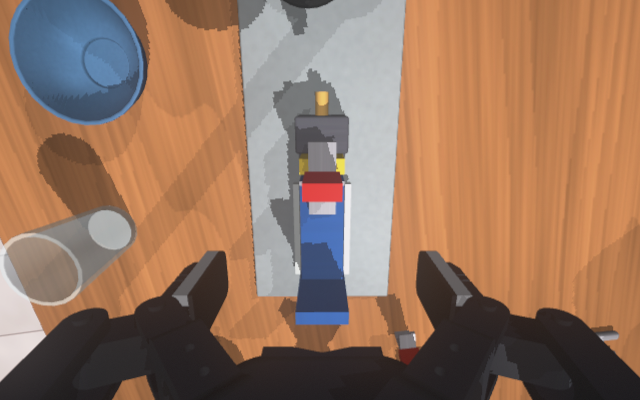

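w8: the gauge still stands upright at handle (322,190), shifted 7 mm with the guide against the pad. The tab moved 12.7 mm to (322,317). Regripping.

Emit:
carry_out(increments=[0.012,0,0.03,0,0,0,0.024,0,0.09,0,0,0,0.024,0,0.16,0,0,0,0.024,0,0.22,0,0,0,0.024,0,0.27,0,0,0,0.024,0,0.3,0,0,0,0.024,0,0.31,0,0,0,0.024,0,0.31,0,0,0,0.024,0,0.31,0,0,0], fingers=0)

```text
clock: 19.82
tcp_pos: [0.5785, -0.0669, 0.077]
tcp_rot: [0.0, -0.651, 0.759, -0.0]
wrist_force: [0.1, -0.5, 0.5]
gripper_width: 0.995
```

Emit:
carry_out(increments=[0,0,0,0,0,0,0,0,0,0,0,0,0,0,0,0,0,0,0,0,0,0,0,0,0,0,0,0,0,0,0,0,0,0,0,0,0,0,0,0,0,0,0,0,0,0,0,0,0,0,0,0,0,0], fingers=1)

```text
clock: 20.57
tcp_pos: [0.5781, -0.0675, 0.0772]
tcp_rot: [0.0, -0.651, 0.759, -0.0]
wrist_force: [-1.8, 1.2, 5.6]
gripper_width: 0.342
```

```bash
python3 f.py; python3 -c "
from h import *
print(get_state()['tcp_pos'],get_state()['wrist_force'],get_state()['gripper_width'])"
```

```text
y -3.19611671852089 Fy [1.55 0.25 1.13] Fz 6.21 t 20.7167
[ 0.57809332 -0.06756252  0.0771913 ] [-1.16449333  1.32574233  6.46193131] 0.34133966657550385
```

Emit:
carry_out(increments=[0,0,-0.002,0,0,0,0,0,-0.005,0,0,0,0,0,-0.008,0,0,0,0,0,-0.011,0,0,0,0,0,-0.014,0,0,0,0,0,-0.017,0,0,0,0,0,-0.02,0,0,0,0,0,-0.023,0,0,0,0,0,-0.026,0,0,0,0,0,-0.029,0,0,0,0,0,-0.032,0,0,0,0,0,-0.035,0,0,0])

```text
clock: 21.72
tcp_pos: [0.5778, -0.0675, 0.0906]
tcp_rot: [-0.0, -0.651, 0.759, 0.0]
wrist_force: [0.0, 1.2, -7.3]
gripper_width: 0.34
```

Emit:
carry_out(increments=[0,0,-0.003,0,0,0,0,0,-0.006,0,0,0,0,0,-0.009,0,0,0,0,0,-0.012,0,0,0,0,0,-0.015,0,0,0,0,0,-0.018,0,0,0,0,0,-0.021,0,0,0])

```text
clock: 22.3
tcp_pos: [0.5779, -0.0675, 0.099]
tcp_rot: [0.0, -0.651, 0.759, -0.0]
wrist_force: [0.3, 0.5, -7.6]
gripper_width: 0.342
```

Emit:
carry_out(increments=[0,0,-0.003,0,0,0,0,0,-0.006,0,0,0,0,0,-0.009,0,0,0,0,0,-0.012,0,0,0,0,0,-0.015,0,0,0,0,0,-0.018,0,0,0,0,0,-0.021,0,0,0,0,0,-0.024,0,0,0,0,0,-0.027,0,0,0,0,0,-0.03,0,0,0,0,0,-0.033,0,0,0,0,0,-0.036,0,0,0,0,0,-0.039,0,0,0,0,0,-0.042,0,0,0,0,0,-0.045,0,0,0,0,0,-0.045,0,0,0])

```text
clock: 23.63
tcp_pos: [0.5787, -0.0677, 0.118]
tcp_rot: [0.001, -0.651, 0.759, -0.001]
wrist_force: [-0.8, 0.4, -1.5]
gripper_width: 0.347
```

Drag felt: about 7.5 N downward against about 1.7 N of weight, falling back once free. Measuring how the gauge sits in hand compared with the first grasp.

Emit:
carry_out(increments=[0,0,-0.02,0,0,0,0,0,-0.06,0,0,0,0,0,-0.11,0,0,0,0,0,-0.16,0,0,0,0,0,-0.2,0,0,0,0,0,-0.205,0,0,0,0,0,-0.205,0,0,0,0,0,-0.205,0,0,0])

```text
clock: 24.3
tcp_pos: [0.5775, -0.0675, 0.1986]
tcp_rot: [0.0, -0.651, 0.759, 0.0]
wrist_force: [0.6, -0.7, -1.8]
gripper_width: 0.344
```

```bash
python3 - <<'E'
from meas import *
st=get_state(); im,d=capture('wrist'); pickle.dump((st,im,d),open('w9.pkl','wb')); print(st['tcp_pos'],st['wrist_force'],st['clock'])
for n,off in [('w5',.0281),('w9',.0268)]:
    s,im,d=pickle.load(open(n+'.pkl','rb')); q=s['tcp_rot']; M=R.from_quat([q[1],q[2],q[3],q[0]]).as_matrix()
    C,im,h,P=load(n); m=red(h); print(n,'top z rel',np.percentile(P[...,2][m],[50,90,97])-s['tcp_pos'][2])
    zt=s['tcp_pos'][2]+off; mm=(m&near(P,zt,.004)).astype(np.uint8)
    v,u=np.nonzero(mm); w=onplane(C,np.c_[u,v],zt)-s['tcp_pos']; t=(w@M)*1000
    print(n,len(u),'tool x pct',np.percentile(t[:,0],[2,50,98]).round(2),'y',np.percentile(t[:,1],[2,98]).round(2), 'px',np.c_[u,v].mean(0))
C,im,h,P=load('w9')
rect(C,blue(h)&near(P,.106,.005),.106,'tab'); rect(C,yel(h)&near(P,.054,.005),.054,'pad top')
print(rel(st,[.4796,.2575,.2]),rel(st,[.4796,.2575,.0732]))
E
```

```text
[ 0.57751584 -0.06751978  0.19862421] [ 0.55289221 -0.69707911 -1.82903637] 24.3
w5 top z rel [0.02773039 0.02871573 0.02908958]
w5 2961 tool x pct [-7.9  -0.04  7.96] y [-14.42  14.16] px [321.08983452 302.83282675]
w9 top z rel [0.0261895  0.02735727 0.02775164]
w9 2930 tool x pct [-8.    0.37  8.01] y [-14.16  13.73] px [321.23447099 300.29249147]
tab px [320.7 329. ] 678 c 594.8 38.7 short/long 11.8 43.2 long axis az 171.2 mean [595.   38.7]
pad top px [320.2 179.4] 694 c 577.7 -74.9 short/long 13.6 38.3 long axis az 171.2 mean [577.9 -75.1]
[-0.76563335  0.36601375 -0.00314738] [-0.76555117  0.36593267  0.3138526 ]
```

Emit:
carry_out(increments=[-0.03,0.015,0,0,0,0,-0.1,0.05,0,0,0,0,-0.18,0.085,0,0,0,-0.01,-0.26,0.125,0,0,0,-0.02,-0.34,0.16,0,0,0,-0.027,-0.42,0.2,0,0,0,-0.027,-0.5,0.24,0,0,0,-0.027,-0.58,0.28,0,0,0,-0.027,-0.65,0.31,0,0,0,-0.027,-0.72,0.345,0,0,0,-0.027,-0.765,0.366,0.03,0,0,-0.027,-0.765,0.366,0.09,0,0,-0.027,-0.765,0.366,0.14,0,0,-0.027,-0.765,0.366,0.17,0,0,-0.027,-0.765,0.366,0.17,0,0,-0.027,-0.765,0.366,0.17,0,0,-0.027,-0.765,0.366,0.17,0,0,-0.027])

```text
clock: 25.77
tcp_pos: [0.4801, 0.2575, 0.1314]
tcp_rot: [0.0, -0.659, 0.752, -0.0]
wrist_force: [0.4, -0.2, -1.8]
gripper_width: 0.342
```

```bash
python3 - <<'E'
from meas import *
st=get_state(); q=st['tcp_rot'];M=R.from_quat([q[1],q[2],q[3],q[0]]).as_matrix();print(st['tcp_pos'],np.degrees(np.arctan2(M[1,1],M[0,1])),st['wrist_force'],rel(st,[.4796,.2575,.0732]))
E
```

```text
[0.48006258 0.2575155  0.13137007] 172.45795352546077 [ 0.39110105 -0.24880457 -1.77540043] [0.00018936 0.00119939 0.14542471]
```

Emit:
carry_out(increments=[0,0.001,0.015,0,0,0,0,0.001,0.03,0,0,0,0,0.001,0.04,0,0,0,0,0.001,0.05,0,0,0,0,0.001,0.06,0,0,0,0,0.001,0.07,0,0,0,0,0.001,0.08,0,0,0,0,0.001,0.09,0,0,0,0,0.001,0.1,0,0,0,0,0.001,0.1,0,0,0])

```text
clock: 26.6
tcp_pos: [0.4791, 0.2569, 0.0899]
tcp_rot: [-0.001, -0.659, 0.752, 0.0]
wrist_force: [-1.2, 0.8, -1.8]
gripper_width: 0.344
```

Emit:
carry_out(increments=[0,0,0.01,0,0,0,0,0,0.018,0,0,0,0,0,0.026,0,0,0,0,0,0.033,0,0,0,0,0,0.038,0,0,0,0,0,0.042,0,0,0,0,0,0.045,0,0,0,0,0,0.0465,0,0,0,0,0,0.0465,0,0,0])

```text
clock: 27.35
tcp_pos: [0.4794, 0.2572, 0.0732]
tcp_rot: [0.0, -0.659, 0.752, -0.0]
wrist_force: [-3.8, -2.8, 7.0]
gripper_width: 0.342
```

Emit:
carry_out(increments=[0,0,-0.001,0,0,0,0,0,-0.001,0,0,0,0,0,-0.001,0,0,0,0,0,-0.001,0,0,0,0,0,-0.001,0,0,0,0,0,-0.001,0,0,0,0,0,-0.001,0,0,0,0,0,-0.001,0,0,0,0,0,-0.02,0,0,0,0,0,-0.06,0,0,0,0,0,-0.12,0,0,0,0,0,-0.2,0,0,0,0.05,0,-0.28,0,0,0,0.1,0,-0.35,0,0,0,0.15,0,-0.4,0,0,0,0.18,0,-0.45,0,0,0,0.18,0,-0.45,0,0,0,0.18,0,-0.45,0,0,0], fingers=0)

```text
clock: 28.85
tcp_pos: [0.4704, 0.1857, 0.2543]
tcp_rot: [0.002, -0.659, 0.752, 0.0]
wrist_force: [0.2, 0.5, -2.3]
gripper_width: 1.002
```

```bash
python3 - <<'E'
from meas import *
st=get_state(); im,d=capture('wrist'); s,_=capture('side'); pickle.dump((st,im,d),open('w10.pkl','wb'))
print(st['tcp_pos'],st['clock'])
C,im,h,P=load('w10')
rect(C,red(h)&near(P,.1,.005),.100,'handle top',(285,180,400,340))
rect(C,blue(h)&near(P,.106,.005),.106,'tab'); rect(C,near(P,.05,.004),.05,'stand')
save('w10',np.hstack([im[:,100:500],cv2.resize(s[150:310,220:380],(400,400),interpolation=cv2.INTER_CUBIC)]))
E
```

```text
[0.47037761 0.18568909 0.25428782] 28.85
handle top px [322.6 255.1] 441 c 479.7 256.4 short/long 15.1 28.7 long axis az 172.5 mean [479.6 256.5]
tab px [143.   28.3] 971 c 594.0 39.8 short/long 12.1 44.4 long axis az 172.3 mean [593.7  39.7]
stand px [323.5 232.6] 3274 c 479.1 257.9 short/long 75.1 85.6 long axis az 82.5 mean [478.3 254.2]
```

View pics/w10.png

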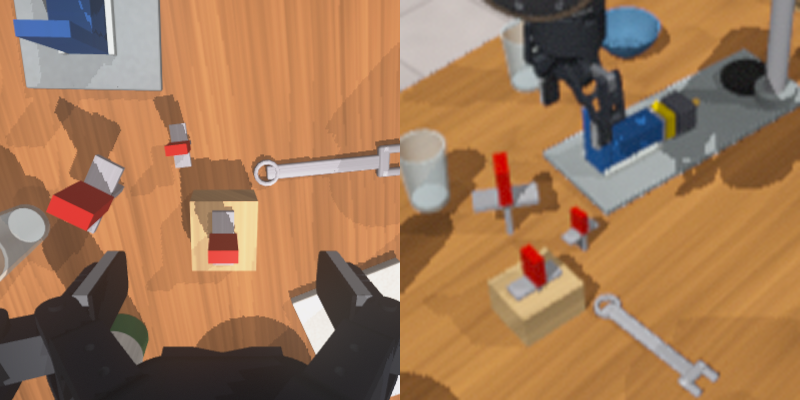

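w10: the gauge is back upright in its stand at (224,245), top at z 0.100. The guide is still closed at (45,30), the other gauges and the wrench are in place, and the gripper is clear.

```bash
python3 -c "
from workcell import sign_off; print(sign_off())"
```

```text
the job is handed in; nothing more can be done
None
```

The crown-cap feed is set with the 6 mm gauge, the gauge is back in its stand, and the job is handed in at about 29 s of the 72 s allowed.

- **Gauge placed:** I took the gauge from the stand and lowered it into the slot until its crossbar rested on pad and guide. I then let go; the handle top measured 104 mm, as expected.
- **Guide set:** I pushed the tab with shut fingers. The guide slid at about 10 N, and from the nip on the force rose about 2.5 N per mm. I stopped at about 15.6 N, which makes the nip about 5 N, and took the hand off.
- **Draw and return:** The gauge came straight up with about 7.5 N of downward pull, of which about 1.7 N is its weight. It then went back into the stand.

**Last checks:**
- The gauge stands upright in the stand, handle top at 100 mm and within 1 mm of where it started.
- The tab was where I had set it just after the gauge came out (594.8, 38.7 mm).
- In the final view the tab reads 594.0, 39.8 mm, about 1.4 mm off. It was near the image edge there and nothing touched it in between, so I take this as measuring error.
- The other gauges, wrench, tumblers and bowl in the final pictures look undisturbed. The gripper was clear of everything.

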